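Index the bottle carousel and lock it

TASK

The tall bottle has to face the reader. Swing the lock lever fully open to withdraw the locking pin, turn the carousel by its steel post until the tall bottle stands in front of the reader block, and swing the lever fully closed again; the pin must end home in the notch of the carousel's rim, so feel for it by moving the post a little to and fro. Leave both bottles standing in their pockets, do not lift them out or tip them, and leave the other things on the bench alone.

Things in the scene. Friction and masses are not known exactly. Their poses are not given: they have to be found in the camera images.
- station: the whole fixture, fixed to the bench: a grey base plate (280 x 515 mm, 8 mm thick) with carousel, lock, clear splash guard and reader. Origin on the carousel's vertical axis at bench height; z up; x points ahead and to the left of the robot, 25 to 65 degrees counter-clockwise from the world's x. 'Station frame' below means this frame, lengths in mm.
- disc_centre (a point): centre of the carousel's top face, station z = 40 mm: a white disc, radius 130 mm, turning 100 degrees either way from its start (about 0.12 N m of friction). Four square pockets with 8 mm rims at radius 65 mm, at the start on station +x, +y, -x, -y. It starts locked, the pin in a 26 mm wide rim slot
- pin_track (a point): point on the disc's face under the pin, station (-79, -79, 40), radius 112 mm. 90 degrees either side of the start slot the rim ring has a notch, 13 mm wide for the 10 mm pin; the ring is clamped on up to 3 degrees (6 mm) out of true, differently each time, so feel for it: lever closed, move the post slowly about the quarter turn until the pin drops in and the carousel stops dead
- guard_edge (a point): middle of the outer edge (station -x side) of the clear splash guard, underside, station (-159, -142, 235) mm. The plate is 6 mm thick, with dark strips on its long edges, over station x = -159 to -39, y = -289 to 6 mm; its post, 26 mm square, at x -59, y -274 mm. An upright gripper cannot reach the knob below it: lean the tool about 40 degrees outwards, towards station -x
- lever (a joint): lock lever angle, rad: 0 = closed (against its stop, pin let down), 1.571 = fully open (against the other stop, pin withdrawn 15 mm). Grows counter-clockwise from above. Stays where left; about 0.12 N m of friction
- lever_axis (a point): a point on the lever's vertical hinge axis, at the lever's underside, station frame (-79, -79, 101) mm; the axis is also that of the pin
- knob_mid (a point): middle of the lever's grip: an upright black knob, 24 mm in diameter, 50 mm high (z 112 to 162 mm; this point 141), 100 mm from the lever's axis on a flat bar 10 mm thick. From the axis it lies in the station direction (-0.71, +0.71) when closed, (-1, 0) half way, (-0.71, -0.71) when open
- post_top (a point): centre of the top of the carousel's turning post: an upright steel rod, 20 mm in diameter, standing on the disc at radius 112 mm, from z = 40 to 176 mm (this point). At the start it lies in the station direction (+0.71, +0.71) from the carousel's axis; nothing else is within 50 mm of it. Turning it takes 1 to 2 N, 4 to 6 N with the pin on the face
- pin_tip (a point): lower, rounded end of the 10 mm steel locking pin, under the lever's axis. Height in the station: 28 mm = home in a notch, 40 mm = standing on the disc's face (lever closed, no notch beneath; a soft spring, 7 N at most, drops it in when a notch comes under it), 43 mm = withdrawn. Its steel cap on top of the lever hub moves with it
- reader_spot (a point): centre of the pocket place in front of the reader, on the disc's top face, station frame (0, 65, 40) mm. The reader is a white block 70 x 40 x 65 mm with a dark window, outside the disc on the station's +y side. The pocket that is there at the start is empty
- tall_bottle: the tall white bottle, 52 mm in diameter, 118 mm high, standing in a pocket 2 to 3 mm wider than itself; origin at the centre of its underside. It starts in either the +x or the -x pocket, so the carousel must turn a quarter turn, counter-clockwise from above if it starts at +x, clockwise if at -x
- short_jar: the short white jar, 52 mm in diameter, 66 mm high, in the pocket across from the tall bottle; origin at the centre of its underside
- glove_box: bystander: cardboard box 230 x 120 x 75 mm; origin at the centre of its underside
- tube_rack: bystander: white rack 200 x 80 mm with capped tubes, 96 mm high; origin at the centre of its underside
- stock_bottle: bystander: white bottle, 72 mm in diameter, 150 mm high; origin at the centre of its underside
Things that resemble listed ones, but are neither listed nor needed, are in the scene too. What is shaped like the short_jar but blue is not meant. What is shaped like the tall_bottle but purple is not meant.

How it is judged:
By the outcome, as a careful person would: the job done as asked, in the order asked, and still so for the second after the job is handed in, with the robot touching nothing.
It also fails if it takes over 72 s, if anything falls off the work surface, if the arm or the gripper's body presses on something with over 40 N, if the wrist force passes 120 N, or if a joint passes its speed limit or range.

ROBOT

A 7-joint arm with a two-finger parallel gripper is mounted at the origin on the work surface. World frame = base frame: x ahead of the robot, y to its left, z up, the work surface at z = 0. Lengths are in m, angles in degrees, forces in N, time in s.
With the tool pointing down it reaches from about 0.425 to 0.875 m from the base axis. Payload 4.7 kg.
Tool frame: the origin (TCP) lies at the very end of the fingers, on their centre line; the grasp point (between the pads) lies 19 mm behind it; z points along the fingers, y is the line along which they close (so a half turn about z gives the same grasp; the last joint's range is limited). The gripper opens to 87 mm and grips with 3 to 60 N. Pads are 19 mm wide; open, the fingers measure 117 mm over their backs; the gripper's body (75 mm by 190 mm) begins 51 mm behind the grasp point.
Start: joints at [77.928, 18.392, -4.016, 83.108, 1.295, 78.541, -3.26], TCP at [0.145, -0.634, 0.223] pointing down, gripper open.
Joint ranges: [-163.93, 163.93], [-17.29, 119.83], [-79.2, 71.16], [3.27, 140.29], [-89.18, 269.18], [5.43, 117.66], [-154.24, 154.24]. Speed limits (degrees/s): [147.25, 147.25, 180, 180, 180, 180, 180].

INTERFACE

Orientations are given as [roll, pitch, yaw] about the fixed x, y, z axes, in that order (R = Rz(yaw) Ry(pitch) Rx(roll)).
In Python, from cell import get_obs, cams, ticket, finder gives the robot as it stands.
- The arm moves only by the shell command python3 -m creep 'ROWS' [FORCE]. ROWS is text: rows parted by semicolons, each of 5 numbers parted by spaces: the shift along the world's x, y, z in m, then the turn about the world's z in degrees, then the finger opening in m, from 0 to 0.087. A call has 1 to 8 rows; each row shifts and turns the commanded pose from where the row before left it; what a row does not reach is not made up. A row lasts 1/8 s, in which the tool goes at most 62.5 mm and 10.7 degrees, less where a joint would pass 70% of its speed; a pose out of reach is approached as far as the arm can. A call with a gripper value outside its range is refused whole. The fingers move at their own pace and stop on an object; FORCE is the grip in N (left out, the last holds). Time passes only in rows, so rows that do not move let the fingers close. It gives the time, the measured TCP pose, the force, the opening and the grip force at its end, in the units of the state.
- get_obs(): the state, without advancing time (a new reading comes with each control period).
- cams.read_camera(name): name is "scene" or "top" or "wrist"; returns the picture (384x512x3 uint8, red, green, blue); there is no depth.
- cams.calibration(name): a dict with "fx", "fy", "cx", "cy" (pixels), "extrinsics" (4x4, takes a point from world to camera coordinates). Camera axes: x right, y down, z forward; pixel columns grow to the right and rows downward; lengths in m; the calibration is good to about 2 mm. The wrist camera is an equidistant fisheye: a pixel r from the principal point sees the ray r / f radians off the axis. A picture is of the moment at which its call begins: read the wrist's pose just before it. calibration takes no time and is no camera call; for the wrist camera it gives the pose at the moment of the call.
- ticket.sign_off(): hands the job in; it is judged then, once.
Trained networks look in the newest picture that a camera, given by its name, has taken for a name from the list of things; names that differ only in an ending like _2 or _b are one class to them, and where a whole thing is asked for, a point or a joint stands for the part that bears it (a point fixed in the world has none). Each returns a list of dicts, best first, with "p" (0 to 1); they miss things now and then, are a little off and sometimes report something else, mostly with a low value. They report only what shows in the picture. A call takes as long as a camera call. They do not tell look-alikes from the thing itself.
- finder.masks_of(name, camera): "mask" (384x512 bool, what is visible of it) and "xy" ([column, row] in pixels, amid what is visible of it).
- finder.tip_of(name, camera): "xy" ([column, row] in pixels: a listed point, or the origin of a listed thing).
The state is a dict: "time_s": time; "qpos": joint angles; "joint_velocities": joint speeds; "effort": joint torques, N m; "tool_pos": TCP position; "tool_rot": TCP orientation; "force": force on the tool from outside, world axes, zero at the start; "wrist_torque": the same for the moment, N m; "grip_width": finger opening in m; "grasp_force": force on a finger pad.
Only numpy, scipy, OpenCV 4.12 (cv2) and the standard library are available. Lean on these libraries where they do the work, as an engineer would, in place of code of your own. Each camera call takes 0.05 s, during which the arm holds its last target. There are 200 camera calls.

## Working session

There is one attempt and no reset: what is moved stays moved. The work goes in short steps, Python scripts to look and compute and a shell command to move; the robot and the scene stay as the last step left them, time stands still between calls to the robot, and variables do not carry over. Pictures are saved under pics/ and viewed, at most 10 in all, crops included, and the job is handed in when it is done.

```bash
ls; mkdir -p pics
cat > h.py <<'E'
import numpy as np,cv2
from cell import get_obs,cams,ticket,finder
def proj(cam,P):
    c=cams.calibration(cam);E=np.array(c["extrinsics"]);P=np.atleast_2d(P)
    q=P@E[:3,:3].T+E[:3,3]
    return np.c_[c["fx"]*q[:,0]/q[:,2]+c["cx"],c["fy"]*q[:,1]/q[:,2]+c["cy"]]
def ray(cam,uv,z):
    c=cams.calibration(cam);E=np.array(c["extrinsics"]);R=E[:3,:3];o=-R.T@E[:3,3]
    d=R.T@np.array([(uv[0]-c["cx"])/c["fx"],(uv[1]-c["cy"])/c["fy"],1])
    return o+d*(z-o[2])/d[2]
E
python3 - <<'E'
from h import *
o=get_obs();print(o["time_s"],o["tool_pos"],o["tool_rot"],o["force"])
ims=[]
for c in("scene","top"):
    im=cams.read_camera(c);cv2.imwrite(f"pics/{c}0.png",im[:,:,::-1])
    for n in("disc_centre","pin_track","guard_edge","lever_axis","knob_mid","post_top","reader_spot","tall_bottle","short_jar"):
        r=finder.tip_of(n,c)[:3]
        z={"disc_centre":.04,"pin_track":.04,"guard_edge":.235,"lever_axis":.101,"knob_mid":.141,"post_top":.176,"reader_spot":.04,"tall_bottle":.04,"short_jar":.04}[n]
        for d in r: print(c,n,round(float(d["p"]),2),np.round(d["xy"]),np.round(ray(c,d["xy"],z),3))
E
```

```text
pics
0.0 [ 0.14472762 -0.63312321  0.22147047] [-1.79891095e+02  7.21140478e-03  1.28852037e+01] [ 0.16857424  0.93236397 -0.57616929]
scene disc_centre 0.88 [234. 185.] [0.576 0.095 0.04 ]
scene disc_centre 0.36 [184.  95.] [0.535 0.471 0.04 ]
scene pin_track 0.95 [268. 192.] [0.668 0.033 0.04 ]
scene guard_edge 0.74 [309. 176.] [ 0.751 -0.022  0.235]
scene guard_edge 0.43 [273. 184.] [ 0.653 -0.007  0.235]
scene lever_axis 0.84 [271. 181.] [0.677 0.044 0.101]
scene lever_axis 0.18 [339. 360.] [ 0.645 -0.481  0.101]
scene knob_mid 0.6 [261. 211.] [ 0.607 -0.042  0.141]
scene post_top 0.82 [194. 158.] [0.482 0.17  0.176]
scene post_top 0.47 [274. 182.] [0.668 0.016 0.176]
scene reader_spot 0.75 [217. 188.] [0.52  0.107 0.04 ]
scene tall_bottle 0.72 [216. 136.] [0.584 0.28  0.04 ]
scene tall_bottle 0.71 [222. 163.] [0.566 0.182 0.04 ]
scene tall_bottle 0.54 [185. 141.] [0.48  0.301 0.04 ]
scene short_jar 0.78 [274. 246.] [ 0.615 -0.134  0.04 ]
scene short_jar 0.76 [245. 197.] [0.594 0.045 0.04 ]
scene short_jar 0.51 [241. 260.] [ 0.509 -0.135  0.04 ]
top disc_centre 0.73 [232. 191.] [0.588 0.103 0.04 ]
top pin_track 0.97 [243. 169.] [0.679 0.057 0.04 ]
top guard_edge 0.91 [262. 135.] [ 0.753 -0.019  0.235]
top lever_axis 0.91 [248. 169.] [0.661 0.038 0.101]
top knob_mid 0.56 [269. 176.] [ 0.623 -0.046  0.141]
top post_top 0.77 [211. 212.] [0.485 0.169 0.176]
top post_top 0.36 [231. 190.] [0.565 0.097 0.176]
top reader_spot 0.74 [235. 212.] [0.502 0.092 0.04 ]
top tall_bottle 0.73 [181. 223.] [0.46  0.308 0.04 ]
top tall_bottle 0.6 [213. 196.] [0.569 0.179 0.04 ]
top tall_bottle 0.53 [188. 196.] [0.57  0.283 0.04 ]
top short_jar 0.74 [248. 189.] [0.594 0.039 0.04 ]
top short_jar 0.7 [289. 183.] [ 0.617 -0.128  0.04 ]
top short_jar 0.45 [288. 213.] [ 0.493 -0.12   0.04 ]
```

View pics/top0.png

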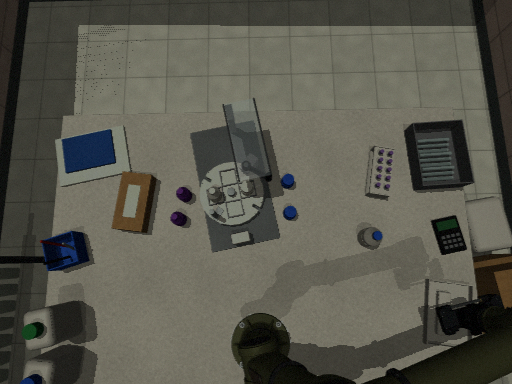

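View pics/scene0.png

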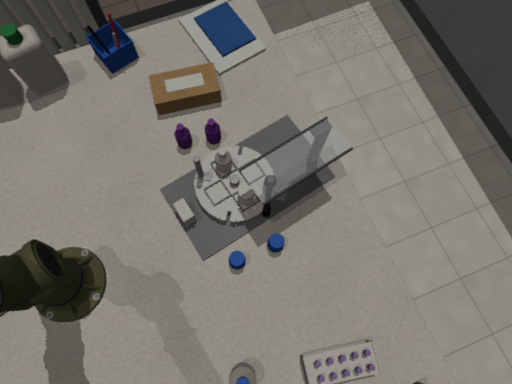

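```bash
cat >> h.py <<'E'
from scipy.optimize import least_squares
STN={"disc_centre":(0,0,40),"pin_track":(-79,-79,40),"guard_edge":(-159,-142,235),"lever_axis":(-79,-79,101),"knob_mid":(-150,-8,141),"post_top":(79,79,176),"reader_spot":(0,65,40),"tall_bottle":(65,0,40),"short_jar":(-65,0,40)}
def S(p,P):
    P=np.atleast_2d(P)/1000.;c,s=np.cos(p[2]),np.sin(p[2])
    return np.c_[p[0]+c*P[:,0]-s*P[:,1],p[1]+s*P[:,0]+c*P[:,1],P[:,2]]
E
python3 - <<'E'
from h import *
D={"scene":{"disc_centre":(234,185),"pin_track":(268,192),"guard_edge":(309,176),"lever_axis":(271,181),"knob_mid":(261,211),"post_top":(194,158),"reader_spot":(217,188),"tall_bottle":(222,163),"short_jar":(245,197)},
"top":{"disc_centre":(232,191),"pin_track":(243,169),"guard_edge":(262,135),"lever_axis":(248,169),"knob_mid":(269,176),"post_top":(211,212),"reader_spot":(235,212),"tall_bottle":(213,196),"short_jar":(248,189)}}
def f(p): return np.concatenate([(proj(c,S(p,[STN[n] for n in D[c]]))-np.array(list(D[c].values()))).ravel() for c in D])
r=least_squares(f,[.58,.1,1.7],loss="soft_l1");print(r.x,np.degrees(r.x[2]));print(np.round(f(r.x).reshape(-1,2),1))
for n in STN: print(n,S(r.x,STN[n]).round(3))
E
python3 -m creep '0 0 .06 0 .087; 0 0 .06 0 .087; 0 0 .06 0 .087; 0 0 .06 0 .087; 0 -.06 0 0 .087; 0 -.06 0 0 .087; 0 -.06 0 0 .087; 0 -.06 0 0 .087'
```

```text
[0.57936325 0.10614    1.76727111] 101.25717580890904
[[-0.  -3.4]
 [ 0.1 -3.7]
 [-0.4 -0. ]
 [-1.7  0.8]
 [ 2.7 -1.9]
 [ 1.3 -0.1]
 [-0.2  4. ]
 [ 1.3  3. ]
 [ 0.   0.7]
 [-0.7  1.9]
 [ 3.3  1.2]
 [ 0.6  0.8]
 [-2.2 -2.5]
 [-1.3  1.6]
 [ 0.4 -0.4]
 [-0.5 -3.6]
 [ 2.5  0.2]
 [-1.   0.5]]
disc_centre [[0.579 0.106 0.04 ]]
pin_track [[0.672 0.044 0.04 ]]
guard_edge [[ 0.75  -0.022  0.235]]
lever_axis [[0.672 0.044 0.101]]
knob_mid [[ 0.616 -0.039  0.141]]
post_top [[0.486 0.168 0.176]]
reader_spot [[0.516 0.093 0.04 ]]
tall_bottle [[0.567 0.17  0.04 ]]
short_jar [[0.592 0.042 0.04 ]]
time_s: 2.0
tool_pos: [0.1338, -0.8349, 0.4235]
tool_rot: [175.7, -1.1, 11.3]
force: [10.7, -20.1, 15.7]
grip_width: 0.0866
grasp_force: 0.0
```

```bash
python3 -m creep '0 -.06 0 0 .087; 0 -.06 0 0 .087;0 -.06 0 0 .087;0 -.06 0 0 .087'; python3 -m creep '0 .06 0 0 .087; 0 .06 0 0 .087; 0 .06 0 0 .087; 0 0 0 0 .087'
```

```text
time_s: 2.5
tool_pos: [0.1177, -0.9231, 0.3616]
tool_rot: [168.7, -0.8, 11.1]
force: [0.2, 0.4, -0.6]
grip_width: 0.0869
grasp_force: 0.0
time_s: 3.0
tool_pos: [0.1288, -0.8102, 0.372]
tool_rot: [168.5, -0.6, 10.7]
force: [0.1, -0.1, 0.5]
grip_width: 0.0871
grasp_force: 0.0
```

```bash
python3 -m creep '0 -.06 .03 0 .087; 0 -.06 .06 0 .087;0 -.04 .06 0 .087;0 -.04 .06 0 .087;0 -.04 .06 0 .087;0 -.04 .06 0 .087;0 -.04 .06 0 .087;0 -.04 .06 0 .087'; python3 -c "
from h import *;o=get_obs();print(np.round(o['qpos'],1))"
```

```text
time_s: 4.0
tool_pos: [0.1074, -0.8931, 0.5767]
tool_rot: [152.7, 0.5, 10.1]
force: [-1.3, -0.2, -0.4]
grip_width: 0.0871
grasp_force: 0.0
[ 80.   48.   67.1   3.3 -66.  103.4   3.5]
```

```bash
python3 -m creep '0 -.02 .06 0 .087; 0 -.02 .06 0 .087;0 -.02 .06 0 .087;0 -.02 .06 0 .087;0 -.02 .06 0 .087;0 -.02 .06 0 .087'; python3 -c "
from h import *;o=get_obs();print(np.round(o['qpos'],1))";  python3 -m creep '0 .06 -.03 0 .087; 0 .06 -.03 0 .087;0 .06 0 0 .087;0 .06 0 0 .087;0 0 0 0 .087';python3 -c "
from h import *;o=get_obs();print(np.round(o['qpos'],1))"
```

```text
time_s: 4.75
tool_pos: [0.0901, -0.8438, 0.7438]
tool_rot: [138.8, 1.2, 9.6]
force: [0.8, -0.3, -0.4]
grip_width: 0.0868
grasp_force: 0.0
[ 80.3  38.   69.3   3.3 -67.8  99.5   3.9]
time_s: 5.38
tool_pos: [0.0996, -0.708, 0.789]
tool_rot: [133.6, -0.5, 7.2]
force: [1.0, 0.0, 0.6]
grip_width: 0.0871
grasp_force: 0.0
[ 28.1  10.6  69.9  45.2 -18.   84.2   4.5]
```

```bash
python3 -m creep '0 .02 -.06 0 .087; 0 .02 -.06 0 .087;0 .02 -.06 0 .087;0 .02 -.06 0 .087;0 .03 -.06 0 .087;0 .04 -.04 0 .087;0 .06 0 0 .087;0 .06 0 0 .087'; python3 -c "
from h import *;o=get_obs();print(np.round(o['qpos'],1))";  python3 -m creep '0 .06 0 0 .087; 0 .06 0 0 .087;0 .06 0 0 .087;0 .0 0 0 .087';python3 -c "
from h import *;o=get_obs();print(np.round(o['qpos'],1))"
```

```text
time_s: 6.38
tool_pos: [0.0709, -0.5933, 0.6333]
tool_rot: [135.2, -2.2, 5.0]
force: [-0.2, 0.2, 1.4]
grip_width: 0.0874
grasp_force: 0.0
[ 76.8 -17.1   1.4  84.4   3.9  68.   -7.5]
time_s: 6.88
tool_pos: [0.0898, -0.5748, 0.5958]
tool_rot: [139.5, -1.2, 5.0]
force: [1.3, 0.4, 0.5]
grip_width: 0.0867
grasp_force: 0.0
[ 89.4 -17.1  -9.7  86.5   0.2  70.   -6.4]
```

```bash
python3 -m creep '0 .06 0 0 .087; 0 .06 0 0 .087;0 .06 0 0 .087;0 .06 0 0 .087;0 .06 0 0 .087;0 .06 0 0 .087;0 .06 0 0 .087;0 .06 0 0 .087'; python3 -c "
from h import *;o=get_obs();print(np.round(o['qpos'],1))"
```

```text
time_s: 7.88
tool_pos: [0.1072, -0.5226, 0.4783]
tool_rot: [152.7, -5.2, 6.4]
force: [0.8, 0.7, 0.6]
grip_width: 0.0868
grasp_force: 0.0
[ 86.8 -17.2  -7.3  94.9  -5.   74.5  -5.4]
```

```bash
python3 -m creep '0 .06 0 0 .087; 0 .06 0 0 .087;0 .06 0 0 .087;0 .06 0 0 .087;0 .06 0 0 .087;0 .06 0 0 .087;0 .06 0 0 .087;0 .06 0 0 .087'; python3 -m creep '0 .06 0 0 .087; 0 .06 0 0 .087;0 .06 0 0 .087;0 .06 0 0 .087;0 .06 0 0 .087;0 .06 0 0 .087'; python3 -c "
from h import *;o=get_obs();print(np.round(o['qpos'],1))"
```

```text
time_s: 8.88
tool_pos: [0.1153, -0.4496, 0.3706]
tool_rot: [166.7, -9.0, 5.4]
force: [0.7, 0.7, 0.4]
grip_width: 0.0873
grasp_force: 0.0
time_s: 9.62
tool_pos: [0.1448, -0.2936, 0.2108]
tool_rot: [-170.3, -12.8, 1.2]
force: [0.2, -0.1, 0.0]
grip_width: 0.0874
grasp_force: 0.0
[ 65.3 -17.2   8.3 121.8 -12.5  81.6 -12.1]
```

```bash
python3 -m creep '.02 -.01 .055 0 .087; .02 -.01 .055 0 .087;.03 0 .05 0 .087;.05 0 .03 0 .087;.06 0 0 0 .087;.06 0 .0 0 .087;.06 0 0 0 .087;.06 0 0 0 .087'; python3 -m creep '.06 0 0 0 .087;.06 0 0 0 .087;.06 -.02 0 0 .087; .056 -.022 0 0 .087;.056 -.022 0 0 .087;.056 -.022 .03 0 .087;.056 -.022 .03 0 .087'; python3 -c "
from h import *;o=get_obs();print(np.round(o['qpos'],1))"
```

```text
time_s: 10.62
tool_pos: [0.5073, -0.3117, 0.4]
tool_rot: [-170.1, -12.6, 1.4]
force: [-0.3, -0.9, 0.1]
grip_width: 0.0871
grasp_force: 0.0
time_s: 11.5
tool_pos: [0.8043, -0.3415, 0.4183]
tool_rot: [-174.0, -13.6, 6.8]
force: [1.4, 1.9, 0.2]
grip_width: 0.0871
grasp_force: 0.0
[ 31.7  52.6 -44.5  11.5  26.9 109.4 -65.1]
```

Now stretch outwards/upwards at this azimuth.

```bash
python3 -m creep '.04 -.016 .05 0 .087;.04 -.016 .05 0 .087;.04 -.016 .05 0 .087;.04 -.016 .05 0 .087;.03 -.013 .05 0 .087;.03 -.013 .05 0 .087;.02 -.008 .06 0 .087;.02 -.008 .06 0 .087'; python3 -c "
from h import *;o=get_obs();print(np.round(o['qpos'],1))"
```

```text
time_s: 12.5
tool_pos: [0.7316, -0.2924, 0.6194]
tool_rot: [-179.7, -21.7, 7.4]
force: [0.1, -0.4, 0.4]
grip_width: 0.0871
grasp_force: 0.0
[ 28.5  42.4 -79.1   3.3  62.9 117.6 -66.6]
```

```bash
python3 -m creep '-.05 .02 0 -10 .087;-.03 .01 0 -10 .087; 0 0 0 -9.5 .087; .03 -.012 .05 0 .087;.03 -.013 .05 0 .087;.02 -.008 .06 0 .087;.02 -.008 .06 0 .087;.02 -.008 .06 0 .087'; python3 -m creep '.02 -.008 .06 0 .087;.02 -.008 .06 0 .087;.02 -.008 .06 0 .087;.02 -.008 .06 0 .087'; python3 -c "
from h import *;o=get_obs();print(np.round(o['qpos'],1))"
```

```text
time_s: 13.5
tool_pos: [0.6591, -0.271, 0.7552]
tool_rot: [177.9, -29.8, -15.7]
force: [-0.1, -0.5, -0.1]
grip_width: 0.0872
grasp_force: 0.0
time_s: 14.0
tool_pos: [0.6128, -0.2483, 0.8211]
tool_rot: [176.6, -35.3, -15.3]
force: [1.1, -0.4, 0.2]
grip_width: 0.0873
grasp_force: 0.0
[ 23.9  26.2 -79.1   3.3  75.6 117.6 -87.5]
```

```bash
python3 -m creep '.02 -.002 .06 -2 .087;.02 -.002 .06 -2 .087;-.05 .02 -.03 0 .087;-.05 .02 -.04 0 .087;-.03 .015 -.05 0 .087;-.02 .01 -.05 0 .087;0 0 -.05 0 .087;0 0 -.05 0 .087'; python3 -c "
from h import *;o=get_obs();print(np.round(o['qpos'],1))"
```

```text
time_s: 15.0
tool_pos: [0.4968, -0.1858, 0.8471]
tool_rot: [162.6, -40.9, -2.4]
force: [1.9, 1.4, -0.9]
grip_width: 0.0871
grasp_force: 0.0
[ 88.7  -8.9 -56.1  43.2  -8.8  97.4 -73.7]
```

```bash
python3 -m creep '.02 0 -.05 10 .087;.02 0 -.05 10 .087;.01 0 -.05 10 .087;0 0 -.05 10 .087;0 0 -.05 10 .087;0 0 -.03 10 .087;0 0 -.0 10 .087;0 0 0 0 .087'; python3 -c "
from h import *;o=get_obs();print(np.round(o['qpos'],1))"
```

```text
time_s: 16.0
tool_pos: [0.5468, -0.1903, 0.5645]
tool_rot: [163.0, -41.0, 67.0]
force: [0.2, 0.4, -0.8]
grip_width: 0.0869
grasp_force: 0.0
[ 67.5   1.8 -25.9  75.5 -42.9  95.    5.2]
```

```bash
python3 -m creep '-.055 .02 0 0 .087;-.055 .02 0 0 .087;-.055 .02 0 0 .087;-.055 .02 0 0 .087;-.055 .02 0 0 .087;-.055 .02 0 0 .087'; python3 -c "
from h import *;o=get_obs();print(np.round(o['qpos'],1))"
```

```text
time_s: 16.75
tool_pos: [0.304, -0.1466, 0.5439]
tool_rot: [169.4, -44.0, 62.5]
force: [-1.3, 0.4, 1.9]
grip_width: 0.0867
grasp_force: 0.0
[ 79.6 -17.3 -10.2  94.9 -48.5 117.3  21.2]
```

```bash
python3 -m creep '-.055 .02 0 5 .087;-.055 .02 0 5 .087;-.055 .02 0 5 .087;-.055 .02 0 5 .087;0.06 -.02 0 0 .087; .06 -.02 0 0 .087; .06 -.02 0 0 .087'; python3 -c "
from h import *;o=get_obs();print(np.round(o['qpos'],1))"
```

```text
time_s: 17.62
tool_pos: [0.4282, -0.2037, 0.5046]
tool_rot: [168.1, -43.9, 80.0]
force: [-0.2, 0.3, 1.0]
grip_width: 0.087
grasp_force: 0.0
[ 27.8   2.4  25.1  82.5 -44.5 112.   27.2]
```

```bash
python3 -m creep '.01 -.01 -.02 9 .087;.01 -.01 -.02 9 .087;.01 -.01 -.02 9 .087;0 0 0 0 .087'
cat >> h.py <<'E'
from scipy.spatial.transform import Rotation as Ro
PS=[.57936,.10614,1.76727]
def info():
    o=get_obs();R=Ro.from_euler("xyz",o["tool_rot"],degrees=True).as_matrix()
    G=np.array(o["tool_pos"])-.019*R[:,2]
    c,s=np.cos(PS[2]),np.sin(PS[2]);M=np.array([[c,s,0],[-s,c,0],[0,0,1]])
    g=M@(G-[PS[0],PS[1],0])*1000
    return o,R,G,M,g
def go(st,back=0):
    "world shift to bring grasp point to station mm point st, minus back along the tool"
    o,R,G,M,g=info();T=S(PS,st)[0]-back/1000*R[:,2];return (T-G).round(4)
E
cat > st.py <<'E'
from h import *
import sys
o,R,G,M,g=info();print("q",np.round(o["qpos"],1));print("grasp stn",g.round(1),"rot",np.round(o["tool_rot"],1),"F stn",(M@o["force"]).round(1),"t",o["time_s"],"w",o["grip_width"])
print("toolstn x,y,z",(M@R).round(2).T.tolist())
E
python3 st.py; python3 -c "
from h import *
print(go((-150,-8,141),100),go((-150,-8,141),0))"
```

```text
time_s: 18.12
tool_pos: [0.4526, -0.2193, 0.4527]
tool_rot: [170.7, -43.7, 97.3]
force: [-0.1, 0.1, 0.3]
grip_width: 0.087
grasp_force: 0.0
q [ 51.2  15.8  -7.   72.5 -36.2 117.3  37.9]
grasp stn [-307.2  191.8  466.2] rot [170.7 -43.7  97.3] F stn [0.1 0.1 0.3] t 18.125 w 0.08698199388246067
toolstn x,y,z [[0.72, -0.05, 0.69], [-0.18, -0.98, 0.12], [0.67, -0.21, -0.71]]
[ 0.1579  0.1235 -0.2539] [ 0.1652  0.1931 -0.3252]
```

```bash
python3 -m creep '.05 .02 -.02 4 .087;.05 .02 -.02 0 .087;.05 .02 -.02 0 .087;0 .02 -.05 0 .087;0 .02 -.05 0 .087;0 .02 -.05 0 .087; 0 0 -.03 0 .087; 0 0 0 0 .087'; python3 st.py; python3 -c "
from h import *
print(go((-150,-8,141),60),go((-150,-8,141),0))
im=cams.read_camera('scene');cv2.imwrite('pics/scene1.png',cv2.resize(im[80:280,130:400,::-1],(780,578)))"
```

```text
time_s: 19.12
tool_pos: [0.6002, -0.1024, 0.2112]
tool_rot: [171.3, -43.5, 100.6]
force: [-1.3, 0.1, 0.7]
grip_width: 0.087
grasp_force: 0.0
q [ 37.5  27.9 -11.5  84.  -34.1  89.8  40.2]
grasp stn [-221.5   23.3  224.8] rot [171.3 -43.5 100.6] F stn [0.3 1.3 0.7] t 19.125 w 0.0870037488757297
toolstn x,y,z [[0.73, -0.01, 0.69], [-0.12, -0.99, 0.11], [0.68, -0.16, -0.72]]
[ 0.0153  0.0344 -0.0408] [ 0.0168  0.0762 -0.0838]
```

View pics/scene1.png

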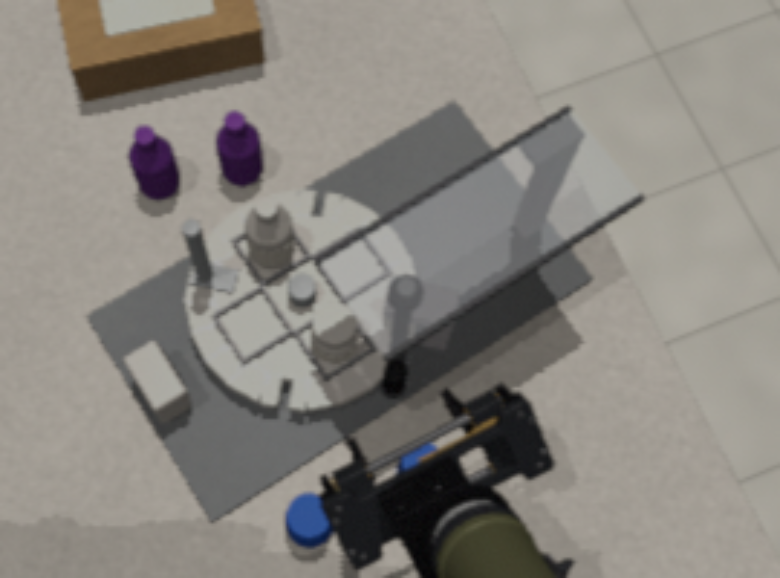

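```bash
python3 -m creep '.008 .02 -.02 0 .087;.007 .015 -.02 0 .087; .002 .014 -.015 0 .087;0 .014 -.015 0 .087; 0 .013 -.014 0 .087;0 0 0 0 .087'; python3 st.py; python3 -c "
from h import *
print(go((-150,-8,141)))"
```

```text
time_s: 19.92
tool_pos: [0.6178, -0.0235, 0.1275]
tool_rot: [171.0, -43.7, 101.1]
force: [0.2, -0.6, -0.1]
grip_width: 0.087
grasp_force: 0.0
q [ 33.2  30.5 -14.1  90.9 -35.4  78.1  41. ]
grasp stn [-147.6   -9.4  141. ] rot [171.  -43.7 101.1] F stn [-0.6 -0.  -0.1] t 19.925 w 0.08698510957217377
toolstn x,y,z [[0.72, -0.0, 0.69], [-0.11, -0.99, 0.11], [0.68, -0.16, -0.71]]
[-0.0009 -0.0027 -0.    ]
```

```bash
python3 -m creep '0 0 0 0 .05; 0 0 0 0 .034; 0 0 0 0 .034; 0 0 0 0 .034;0 0 0 0 .034;0 0 0 0 .034' 5; python3 st.py; python3 -c "
from h import *
im=cams.read_camera('wrist');cv2.imwrite('pics/wrist1.png',im[:,:,::-1])
M=info()[3].T
P=[(-150,-8),(-171,-41),(-179,-79),(-171,-117),(-150,-150)]
for a,b in zip(P,P[1:]): print(M@np.array([b[0]-a[0],b[1]-a[1],0]))"
```

```text
time_s: 20.68
tool_pos: [0.6189, -0.0251, 0.1284]
tool_rot: [170.9, -43.6, 101.1]
force: [1.8, 0.4, 0.1]
grip_width: 0.0373
grasp_force: 0.8
q [ 33.3  30.5 -14.   90.8 -35.4  78.1  41. ]
grasp stn [-149.4  -10.1  142. ] rot [170.9 -43.6 101.1] F stn [ 0.  -1.9  0.1] t 20.675 w 0.03730923885867816
toolstn x,y,z [[0.72, -0.0, 0.69], [-0.11, -0.99, 0.12], [0.68, -0.16, -0.72]]
[ 36.46456826 -14.15398394   0.        ]
[38.83061666 -0.42802987  0.        ]
[35.70722358 15.26414702  0.        ]
[28.26566142 27.03798041  0.        ]
```

View pics/wrist1.png

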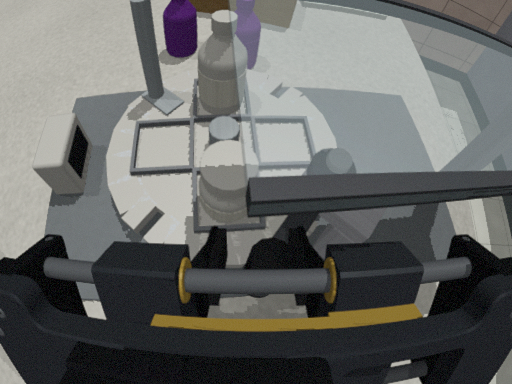

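```bash
python3 -m creep '.018 -.007 0 0 .034; .018 -.007 0 0 .034;.019 0 0 0 .034;.019 0 0 0 .034;.018 .008 0 0 .034;.018 .008 0 0 .034;.014 .013 0 0 .034;0 0 0 0 .034'; python3 st.py
```

```text
time_s: 21.72
tool_pos: [0.7432, -0.0072, 0.1286]
tool_rot: [170.8, -43.7, 101.3]
force: [-0.6, 0.4, -0.4]
grip_width: 0.0343
grasp_force: 0.0
q [ 26.5  42.5 -13.9  71.6 -34.2  80.6  32.9]
grasp stn [-156.1 -135.6  142.2] rot [170.8 -43.7 101.3] F stn [ 0.5  0.6 -0.4] t 21.725 w 0.034305235617930814
toolstn x,y,z [[0.72, 0.0, 0.69], [-0.11, -0.99, 0.12], [0.68, -0.16, -0.71]]
```

```bash
python3 -m creep '.010 .008 0 0 .034; .006 .004 0 0 .034; 0 0 0 0 .034'; python3 st.py;python3 -m creep '.005 .003 0 0 .034; .003 .001 0 0 .034; 0 0 0 0 .034'; python3 st.py; python3 -c "
from h import *
for c in('scene','top'):
    im=cams.read_camera(c)
    for n,z in (('knob_mid',.141),('pin_tip',.043)): print(c,n,[(np.round(d['xy']),round(float(d['p']),2),ray(c,d['xy'],z).round(3)) for d in finder.tip_of(n,c)[:2]])
print(S(PS,[(-150,-150,141)]))"
```

```text
time_s: 22.1
tool_pos: [0.7584, 0.0038, 0.1283]
tool_rot: [170.9, -43.7, 101.2]
force: [-3.2, 2.7, 0.4]
grip_width: 0.034
grasp_force: 1.6
q [ 25.2  43.9 -13.9  69.4 -34.1  80.6  31.4]
grasp stn [-148.3 -152.6  141.9] rot [170.9 -43.7 101.2] F stn [3.3 2.6 0.4] t 22.1 w 0.034016225006738204
toolstn x,y,z [[0.72, -0.0, 0.69], [-0.11, -0.99, 0.11], [0.68, -0.16, -0.71]]
time_s: 22.48
tool_pos: [0.7637, 0.0079, 0.1283]
tool_rot: [171.3, -43.8, 101.1]
force: [-11.4, 2.7, 1.6]
grip_width: 0.0372
grasp_force: 5.4
q [ 24.6  44.6 -13.9  68.3 -34.   81.   30.8]
grasp stn [-145.3 -158.7  141.8] rot [171.3 -43.8 101.1] F stn [ 4.8 10.7  1.6] t 22.475 w 0.03723152065267358
toolstn x,y,z [[0.72, -0.0, 0.69], [-0.11, -0.99, 0.11], [0.68, -0.15, -0.71]]
scene knob_mid [(array([297., 182.]), 0.39, array([0.741, 0.002, 0.141]))]
scene pin_tip []
top knob_mid [(array([363., 239.]), 0.19, array([ 0.381, -0.381,  0.141]))]
top pin_tip []
[[ 0.75575597 -0.01169235  0.141     ]]
```

```bash
python3 -m creep '-.009 0 0 0 .05; 0 0 0 0 .07; 0 0 0 0 .087;0 0 0 0 .087;0 0 0 0 .087;0 -.02 .02 0 .087;0 -.03 .03 0 .087;0 -.03 .03 0 .087'; python3 -m creep '0 -.02 .04 0 .087;-.01 -.01 .05 0 .087;-.03 0 .05 0 .087;0 0 0 0 .087';python3 st.py
python3 - <<'E'
from h import *
import collections
for c in('scene','top'):
    im=cams.read_camera(c);cv2.imwrite(f'pics/{c}2.png',cv2.resize(im[80:280,130:400,::-1],(780,578)))
    for n in ("disc_centre","pin_track","guard_edge","lever_axis","knob_mid","post_top","reader_spot"):
        P=np.array(STN[n],float)
        if n=="knob_mid":P=np.array([-150,-150,141.])
        for d in finder.tip_of(n,c)[:2]:
            w=ray(c,d["xy"],P[2]/1000);e=w-S(PS,P)[0]
            cc,s=np.cos(PS[2]),np.sin(PS[2]);print(c,n,round(float(d["p"]),2),np.round(d["xy"]),w.round(3),"stn err mm",(1000*np.array([cc*e[0]+s*e[1],-s*e[0]+cc*e[1]])).round(1))
E
```

```text
time_s: 23.78
tool_pos: [0.7578, -0.0746, 0.2091]
tool_rot: [170.9, -43.6, 101.1]
force: [0.4, -0.0, -0.4]
grip_width: 0.0868
grasp_force: 0.0
time_s: 24.28
tool_pos: [0.718, -0.1049, 0.3554]
tool_rot: [170.2, -43.3, 101.5]
force: [1.2, 0.4, -0.0]
grip_width: 0.087
grasp_force: 0.0
q [ 31.7  37.3 -12.6  53.4 -34.9 103.1  24.1]
grasp stn [-246.9  -91.6  369.1] rot [170.2 -43.3 101.5] F stn [ 0.2 -1.2 -0. ] t 24.275 w 0.08698217955550129
toolstn x,y,z [[0.73, 0.0, 0.69], [-0.11, -0.99, 0.12], [0.68, -0.17, -0.72]]
scene disc_centre 0.61 [234. 183.] [0.577 0.103 0.04 ] stn err mm [-2.4  2.7]
scene pin_track 0.86 [268. 189.] [0.672 0.042 0.04 ] stn err mm [-1.9  1.1]
scene guard_edge 0.78 [308. 175.] [ 0.751 -0.019  0.235] stn err mm [ 2.7 -1.5]
scene lever_axis 0.59 [275. 183.] [0.688 0.033 0.101] stn err mm [-13.6 -13. ]
scene knob_mid 0.7 [303. 182.] [ 0.755 -0.007  0.141] stn err mm [ 5.  -0.4]
scene post_top 0.77 [192. 157.] [0.479 0.174 0.176] stn err mm [7.3 5.7]
scene reader_spot 0.59 [218. 189.] [0.523 0.1   0.04 ] stn err mm [ 5.3 -8.7]
top disc_centre 0.73 [230. 192.] [0.583 0.111 0.04 ] stn err mm [ 4.3 -5. ]
top pin_track 0.74 [245. 166.] [0.688 0.049 0.04 ] stn err mm [  1.6 -16.5]
top guard_edge 0.75 [263. 137.] [ 0.744 -0.025  0.235] stn err mm [-1.6  6.3]
top lever_axis 0.88 [247. 167.] [0.67  0.041 0.101] stn err mm [-2.6  3.2]
top knob_mid 0.69 [233. 207.] [0.508 0.094 0.141] stn err mm [151.6 222.7]
top post_top 0.61 [211. 212.] [0.484 0.17  0.176] stn err mm [2. 2.]
top post_top 0.52 [139. 200.] [0.534 0.435 0.176] stn err mm [251.9 -98.5]
top reader_spot 0.64 [234. 210.] [0.507 0.094 0.04 ] stn err mm [1.8 8.2]
top reader_spot 0.64 [264. 136.] [ 0.816 -0.034  0.04 ] stn err mm [-183.2 -269.7]
```

View pics/scene2.png

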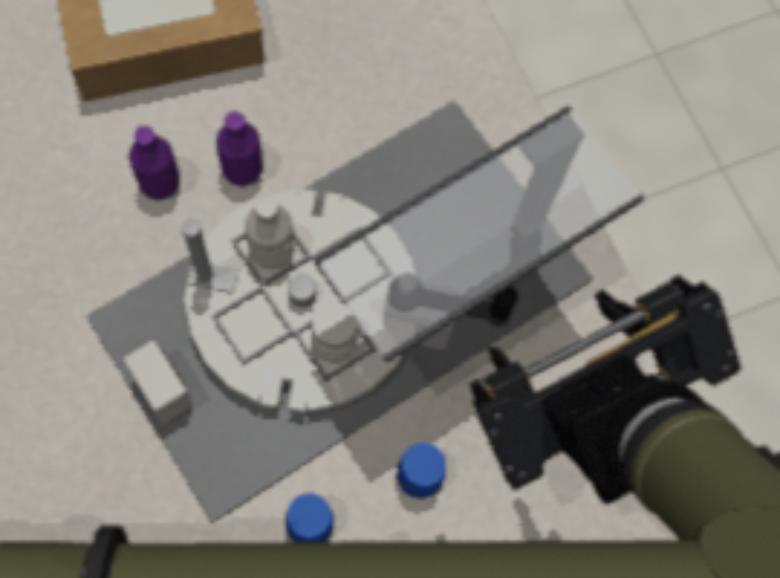

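```bash
python3 -m creep '-.04 .01 .02 -10 .087;-.04 .01 .02 -10 .087;-.04 .02 0 -10 .087;-.04 .03 0 -10 .087;-.04 .04 0 -10 .087;-.04 .04 0 -10 .087;-.04 .04 0 -10 .087;-.03 .04 0 -10 .087'; python3 -m creep '-.02 .02 0 -10 .087;0 0 0 0 .087';python3 st.py; python3 -c "
from h import *
print(go((79,79,152),100),go((79,79,152),0))"
```

```text
time_s: 26.08
tool_pos: [0.5068, 0.061, 0.25]
tool_rot: [-179.3, -30.3, 34.9]
force: [-0.4, -1.6, 0.8]
grip_width: 0.0872
grasp_force: 0.0
time_s: 26.32
tool_pos: [0.5055, 0.0813, 0.2346]
tool_rot: [-178.3, -29.0, 29.6]
force: [0.3, -0.8, -0.1]
grip_width: 0.0871
grasp_force: 0.0
q [ 16.7 -17.2 -15.1 122.5 -26.1  52.1 -46.4]
grasp stn [-13.4  85.9 251.3] rot [-178.3  -29.    29.6] F stn [-0.9 -0.1 -0.1] t 26.325 w 0.08710599538826808
toolstn x,y,z [[0.28, -0.83, 0.48], [-0.94, -0.33, -0.03], [0.18, -0.45, -0.87]]
[-0.052   0.0654 -0.0118] [-0.0113  0.092  -0.0993]
```

```bash
python3 -m creep '-.002 .03 -.01 0 .087;-.002 .03 -.01 0 .087;-.004 .025 -.01 -5 .087;0 0 0 -5 .087;0 0 0 0 .087';python3 st.py; python3 -c "
from h import *
print(go((79,79,152),0))"
```

```text
time_s: 26.95
tool_pos: [0.4993, 0.1608, 0.2062]
tool_rot: [-178.3, -29.2, 19.2]
force: [0.9, -0.2, 0.7]
grip_width: 0.0868
grasp_force: 0.0
q [ -4.4 -17.3 -12.8 126.1  -9.4  41.9 -82.6]
grasp stn [ 67.4  77.  222.8] rot [-178.3  -29.2   19.2] F stn [-0.3 -0.8  0.7] t 26.95 w 0.08679749446594792
toolstn x,y,z [[0.12, -0.86, 0.49], [-0.99, -0.15, -0.03], [0.1, -0.48, -0.87]]
[-0.0043  0.011  -0.0708]
```

```bash
python3 -m creep '-.004 .011 0 0 .087;0 0 -.025 0 .087;0 0 -.025 0 .087;0 0 -.02 0 .087;0 0 0 0 .06;0 0 0 0 .03;0 0 0 0 .03;0 0 0 0 .03';python3 st.py; python3 -c "
from h import *
print(go((79,79,152),0))
im=cams.read_camera('scene');cv2.imwrite('pics/scene3.png',cv2.resize(im[80:280,130:400,::-1],(780,578)))"
```

```text
time_s: 27.95
tool_pos: [0.4965, 0.171, 0.1365]
tool_rot: [-178.3, -29.2, 18.9]
force: [0.1, -0.2, 0.9]
grip_width: 0.0548
grasp_force: 0.0
q [ -7.6 -12.7 -12.6 131.4  -6.9  31.9 -86.4]
grasp stn [ 78.   77.7 153.1] rot [-178.3  -29.2   18.9] F stn [-0.2 -0.   0.9] t 27.95 w 0.0548002760789171
toolstn x,y,z [[0.12, -0.86, 0.49], [-0.99, -0.15, -0.03], [0.09, -0.48, -0.87]]
[-0.0015  0.0008 -0.0011]
```

View pics/scene3.png

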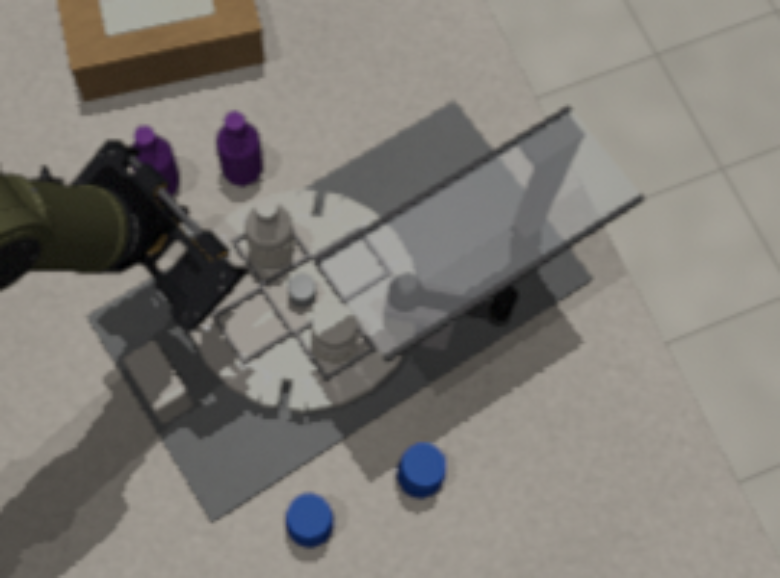

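```bash
python3 -m creep '0 0 0 0 .026;0 0 0 0 .026;0 0 0 0 .026' 5;python3 st.py; python3 -c "
from h import *
M=info()[3].T
a=np.radians(np.arange(45,130,10));P=112*np.c_[np.cos(a),np.sin(a),0*a]
print((np.diff(P,axis=0)@M.T).round(1)[:,:2])"
```

```text
time_s: 28.38
tool_pos: [0.4959, 0.1711, 0.1355]
tool_rot: [-178.2, -29.1, 18.9]
force: [-0.3, -0.1, 0.2]
grip_width: 0.0277
grasp_force: 0.0
q [ -7.7 -12.7 -12.6 131.4  -6.9  31.9 -86.4]
grasp stn [ 78.2  78.3 152.1] rot [-178.2  -29.1   18.9] F stn [-0.   0.3  0.2] t 28.375 w 0.027711995355016106
toolstn x,y,z [[0.12, -0.87, 0.49], [-0.99, -0.15, -0.03], [0.1, -0.48, -0.87]]
[[ -9.4 -17.1]
 [ -6.3 -18.5]
 [ -3.  -19.3]
 [  0.4 -19.5]
 [  3.8 -19.1]
 [  7.1 -18.2]
 [ 10.1 -16.7]
 [ 12.9 -14.7]]
```

```bash
python3 -m creep '-.005 -.008 0 0 .026;-.0045 -.009 0 0 .026;-.004 -.009 0 2 .026;-.003 -.009 0 2 .026'; python3 st.py; python3 -m creep '-.002 -.0095 0 2 .026;-.001 -.0095 0 2 .026;-.0 -.0095 0 2 .026;0 -.0095 0 2 .026';python3 st.py; python3 -c "
from h import *
g=info()[4];print(np.degrees(np.arctan2(g[1],g[0])),np.hypot(g[0],g[1]))"
```

```text
time_s: 28.88
tool_pos: [0.4777, 0.1362, 0.1349]
tool_rot: [-178.2, -29.0, 23.0]
force: [-3.1, 2.2, 1.1]
grip_width: 0.0262
grasp_force: 1.8
q [ -9.6 -16.1  -4.4 134.2 -13.2  34.  -71.6]
grasp stn [ 46.9 102.8 151.5] rot [-178.2  -29.    23. ] F stn [2.7 2.7 1.1] t 28.875 w 0.02620452324015488
toolstn x,y,z [[0.18, -0.86, 0.49], [-0.98, -0.22, -0.03], [0.13, -0.47, -0.87]]
time_s: 29.38
tool_pos: [0.4745, 0.0978, 0.1345]
tool_rot: [-178.1, -29.0, 30.9]
force: [-3.0, 2.2, -0.2]
grip_width: 0.026
grasp_force: 1.1
q [-11.9 -16.    7.1 134.1 -20.1  38.  -49.9]
grasp stn [  8.6 112.9 151.1] rot [-178.1  -29.    30.9] F stn [ 2.7  2.6 -0.2] t 29.375 w 0.025997372757277527
toolstn x,y,z [[0.29, -0.82, 0.48], [-0.94, -0.35, -0.03], [0.19, -0.45, -0.87]]
85.64419160460997 113.22115490710877
```

```bash
python3 -m creep '.001 -.0095 0 2 .026;.0015 -.0095 0 2 .026;.0025 -.0095 0 2 .026;.003 -.009 0 2 .026;.004 -.009 0 0 .026;.0045 -.008 0 0 .026;.005 -.008 0 0 .026;.003 -.004 0 0 .026';python3 st.py; python3 -c "
from h import *
g=info()[4];print(np.degrees(np.arctan2(g[1],g[0])),np.hypot(g[0],g[1]))
im=cams.read_camera('scene');cv2.imwrite('pics/scene4.png',cv2.resize(im[80:280,130:400,::-1],(780,578)))"
```

```text
time_s: 30.38
tool_pos: [0.5015, 0.0308, 0.1358]
tool_rot: [-178.3, -29.2, 38.8]
force: [-1.1, 0.8, 0.1]
grip_width: 0.0262
grasp_force: 0.6
q [-12.4  -9.8  20.7 128.6 -27.3  44.7 -25.1]
grasp stn [-63.5  99.  152.4] rot [-178.3  -29.2   38.8] F stn [1.  0.9 0.1] t 30.375 w 0.026247774123342466
toolstn x,y,z [[0.4, -0.77, 0.49], [-0.88, -0.48, -0.03], [0.25, -0.42, -0.87]]
122.67007857277913 117.54873554095977
```

View pics/scene4.png

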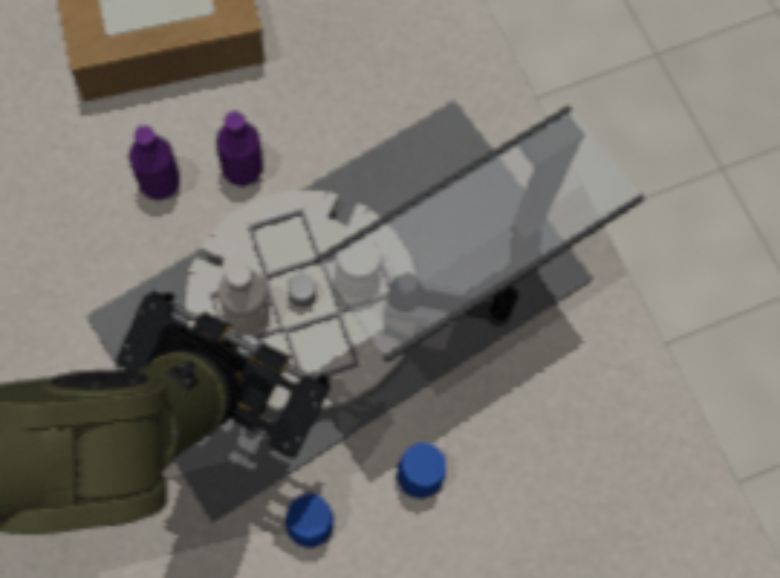

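```bash
python3 -m creep '0 0 0 0 .045;0 0 0 0 .05;0 0 .03 0 .05;0 -.02 .05 5 .087;0 -.04 .05 10 .087;.02 -.05 0 10 .087;.04 -.04 0 10 .087;.05 -.03 0 10 .087'; python3 -m creep '.05 0 0 10 .087;.05 0 0 7.5 .087;.04 0 0 0 .087;0 0 0 0 .087'; python3 st.py; python3 -c "
from h import *
print(go((-155,-155,138),80),go((-155,-155,138),0))"
```

```text
time_s: 31.42
tool_pos: [0.6097, -0.143, 0.2657]
tool_rot: [-178.3, -29.1, 82.8]
force: [1.0, 0.4, 2.3]
grip_width: 0.0854
grasp_force: 0.0
time_s: 31.92
tool_pos: [0.7503, -0.1399, 0.2593]
tool_rot: [-177.9, -29.2, 100.0]
force: [-0.6, -0.5, 0.4]
grip_width: 0.087
grasp_force: 0.0
q [  7.2  49.3  32.4  42.8 -46.6 111.7  34.3]
grasp stn [-283.9 -120.1  275.9] rot [-177.9  -29.2  100. ] F stn [-0.4  0.7  0.4] t 31.925 w 0.0869899989220722
toolstn x,y,z [[0.87, -0.02, 0.49], [-0.0, -1.0, -0.03], [0.49, 0.03, -0.87]]
[ 0.0187  0.0954 -0.0681] [ 0.0091  0.1333 -0.1379]
```

```bash
python3 -m creep '.008 .01 -.03 0 .087;.006 .02 -.038 0 .087;.004 .03 0 0 .087;0 .035 0 0 .087;-.003 .01 -.018 0 .087;-.003 .01 -.018 0 .087;-.002 .01 -.017 0 .087;-.001 .008 -.017 0 .087';python3 -m creep '0 0 0 0 .087;0 0 0 0 .06;0 0 0 0 .04;0 0 0 0 .034;0 0 0 0 .034;0 0 0 0 .034'; python3 st.py; python3 -c "
from h import *
print(go((-155,-155,138),0))
im=cams.read_camera('wrist');cv2.imwrite('pics/wrist2.png',im[:,:,::-1])"
```

```text
time_s: 32.92
tool_pos: [0.7569, -0.0074, 0.1262]
tool_rot: [-178.2, -29.1, 100.0]
force: [-0.0, 0.3, 0.0]
grip_width: 0.0872
grasp_force: 0.0
time_s: 33.67
tool_pos: [0.7573, -0.0081, 0.1264]
tool_rot: [-178.1, -29.1, 100.0]
force: [0.2, -0.2, -0.1]
grip_width: 0.045
grasp_force: 0.0
q [ -5.6  47.2  31.2  62.3 -46.2  94.1  35. ]
grasp stn [-156.  -152.6  143. ] rot [-178.1  -29.1  100. ] F stn [-0.3 -0.1 -0.1] t 33.675 w 0.044956138125931765
toolstn x,y,z [[0.87, -0.02, 0.49], [-0.01, -1.0, -0.03], [0.49, 0.02, -0.87]]
[ 0.0021  0.0014 -0.005 ]
```

View pics/wrist2.png

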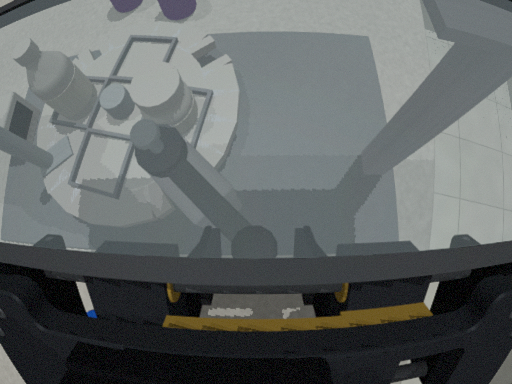

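```bash
python3 -m creep '0 0 -.004 0 .034;0 0 0 0 .034;-.010 -.010 0 0 .034;-.015 -.013 0 0 .034;-.018 -.008 0 0 .034;-.018 -.007 0 0 .034;-.019 0 0 0 .034;0 0 0 0 .034'; python3 st.py;python3 -m creep '-.019 0 0 0 .034;-.018 .006 0 0 .034;-.012 .005 0 0 .034; 0 0 0 0 .034';python3 st.py
```

```text
time_s: 34.72
tool_pos: [0.6761, -0.0474, 0.1231]
tool_rot: [-178.1, -29.1, 99.8]
force: [0.1, -0.7, 0.3]
grip_width: 0.0343
grasp_force: 0.0
q [ -6.1  39.2  33.2  76.4 -42.8  91.   42. ]
grasp stn [-178.7  -65.3  139.7] rot [-178.1  -29.1   99.8] F stn [-0.8  0.   0.3] t 34.725 w 0.034308749575547505
toolstn x,y,z [[0.87, -0.02, 0.49], [-0.01, -1.0, -0.03], [0.49, 0.02, -0.87]]
time_s: 35.22
tool_pos: [0.6282, -0.0346, 0.1227]
tool_rot: [-178.1, -29.1, 100.0]
force: [-0.2, 0.3, 0.4]
grip_width: 0.0339
grasp_force: 0.0
q [ -8.9  33.5  34.   85.1 -40.8  88.   43.4]
grasp stn [-156.8  -20.8  139.3] rot [-178.1  -29.1  100. ] F stn [0.3 0.1 0.4] t 35.225 w 0.033925415251533364
toolstn x,y,z [[0.87, -0.02, 0.49], [-0.01, -1.0, -0.03], [0.49, 0.02, -0.87]]
```

```bash
python3 -m creep '-.008 .003 0 0 .034;-.005 .002 0 0 .034;0 0 0 0 .034'; python3 st.py;python3 -m creep '-.005 .002 0 0 .034;0 0 0 0 .034';python3 st.py
```

```text
time_s: 35.6
tool_pos: [0.615, -0.0295, 0.1224]
tool_rot: [-178.1, -29.1, 100.0]
force: [1.0, 0.8, 1.2]
grip_width: 0.0341
grasp_force: 0.6
q [ -9.7  31.9  34.2  87.5 -40.3  87.1  43.5]
grasp stn [-149.2   -9.   139. ] rot [-178.1  -29.1  100. ] F stn [ 0.6 -1.1  1.2] t 35.6 w 0.03410216079494836
toolstn x,y,z [[0.87, -0.02, 0.49], [-0.01, -1.0, -0.03], [0.49, 0.02, -0.87]]
time_s: 35.85
tool_pos: [0.6108, -0.0276, 0.1223]
tool_rot: [-178.2, -29.1, 99.9]
force: [4.6, 1.0, -1.6]
grip_width: 0.0341
grasp_force: 2.2
q [-10.1  31.3  34.2  88.3 -40.1  86.7  43.5]
grasp stn [-146.6   -5.2  138.9] rot [-178.2  -29.1   99.9] F stn [ 0.1 -4.7 -1.6] t 35.85 w 0.034099585302486315
toolstn x,y,z [[0.87, -0.02, 0.49], [-0.01, -1.0, -0.03], [0.49, 0.02, -0.87]]
```

```bash
python3 -m creep '-.005 -.003 0 0 .034;0 0 0 0 .034';python3 st.py;python3 -m creep '-.003 -.002 0 0 .034;0 0 0 0 .034';python3 st.py
```

```text
time_s: 36.1
tool_pos: [0.6074, -0.0284, 0.1225]
tool_rot: [-178.4, -29.2, 100.1]
force: [8.3, 3.5, -3.9]
grip_width: 0.041
grasp_force: 5.1
q [-10.   30.9  34.3  88.9 -40.   86.5  43.9]
grasp stn [-146.7   -1.5  139.1] rot [-178.4  -29.2  100.1] F stn [ 1.8 -8.8 -3.9] t 36.1 w 0.04095307674529331
toolstn x,y,z [[0.87, -0.02, 0.49], [-0.01, -1.0, -0.02], [0.49, 0.02, -0.87]]
time_s: 36.35
tool_pos: [0.6044, -0.0293, 0.1226]
tool_rot: [-178.5, -29.3, 100.2]
force: [8.3, 6.9, -4.0]
grip_width: 0.0473
grasp_force: 5.1
q [-10.   30.7  34.3  89.3 -39.9  86.5  44.2]
grasp stn [-147.     1.5  139.2] rot [-178.5  -29.3  100.2] F stn [ 5.1 -9.5 -4. ] t 36.35 w 0.047325079080779535
toolstn x,y,z [[0.87, -0.02, 0.49], [-0.0, -1.0, -0.02], [0.49, 0.02, -0.87]]
```

```bash
python3 -m creep '.006 .001 0 0 .06;.002 0 0 0 .08;0 0 0 0 .087;0 0 0 0 .087;.003 -.025 .03 0 .087;.003 -.03 .04 0 .087;0 -.03 .05 0 .087;-.02 -.01 .03 -9 .087'; python3 -m creep '-.03 .0 0 -10 .087;-.04 0 0 -10 .087;-.03 .02 0 -10 .087;-.02 .04 0 -10 .087;-.01 .03 0 -6 .087;0 0 0 0 .087'; python3 st.py
python3 - <<'E'
from h import *
for c in('scene','top'):
    im=cams.read_camera(c)
    for n in ("knob_mid","post_top","tall_bottle","short_jar"):
        for d in finder.tip_of(n,c)[:2]:
            z={"knob_mid":.141,"post_top":.176}.get(n,.04)
            w=ray(c,d["xy"],z)-[PS[0],PS[1],0]
            cc,s=np.cos(PS[2]),np.sin(PS[2]);q=1000*np.array([cc*w[0]+s*w[1],-s*w[0]+cc*w[1]]);print(c,n,round(float(d["p"]),2),np.round(d["xy"]),"stn",q.round(),np.degrees(np.arctan2(q[1],q[0])).round(1))
print(go((-58,96,152),0))
E
```

```text
time_s: 37.35
tool_pos: [0.5978, -0.1287, 0.2735]
tool_rot: [-178.2, -28.9, 90.8]
force: [-0.7, -1.3, 0.1]
grip_width: 0.0866
grasp_force: 0.0
time_s: 38.1
tool_pos: [0.4677, -0.0411, 0.2693]
tool_rot: [-177.7, -28.7, 46.9]
force: [0.4, 0.1, -0.6]
grip_width: 0.087
grasp_force: 0.0
q [-16.  -17.2  32.5 116.3 -18.8  68.1 -20.8]
grasp stn [-128.6  145.2  285.9] rot [-177.7  -28.7   46.9] F stn [ 0.  -0.4 -0.6] t 38.1 w 0.08701618044996272
toolstn x,y,z [[0.51, -0.71, 0.48], [-0.8, -0.6, -0.04], [0.31, -0.37, -0.88]]
scene knob_mid 0.48 [263. 206.] stn [-142.  -12.] -175.2
scene post_top 0.93 [212. 199.] stn [-54. 103.] 117.7
scene tall_bottle 0.85 [184. 144.] stn [203.  68.] 18.5
scene tall_bottle 0.74 [214. 136.] stn [175. -34.] -10.9
scene short_jar 0.83 [274. 244.] stn [-236.    8.] 178.0
scene short_jar 0.53 [239. 261.] stn [-222.  123.] 151.0
top knob_mid 0.51 [267. 174.] stn [-149.  -23.] -171.2
top post_top 0.63 [251. 208.] stn [-65.  95.] 124.4
top tall_bottle 0.49 [229. 207.] stn [20. 56.] 70.0
top tall_bottle 0.49 [182. 220.] stn [215.  65.] 16.8
top short_jar 0.6 [235. 179.] stn [-26. -55.] -115.2
top short_jar 0.59 [290. 181.] stn [-243.    5.] 178.8
[ 0.0325  0.0825 -0.1372]
```

```bash
python3 -m creep '.016 .03 -.02 0 .087;.016 .03 -.02 0 .087;0 .022 -.02 0 .087;0 0 0 0 .087';python3 st.py;  python3 -c "
from h import *
print(go((-59,97,152),0))"
```

```text
time_s: 39.1
tool_pos: [0.5002, 0.0393, 0.2103]
tool_rot: [-177.8, -28.8, 46.8]
force: [-0.9, 1.1, 1.0]
grip_width: 0.0871
grasp_force: 0.0
q [-20.2 -12.8  27.4 121.  -22.4  56.8 -25. ]
grasp stn [-56.1  97.7 226.9] rot [-177.8  -28.8   46.8] F stn [1.2 0.7 1. ] t 39.1 w 0.08705937054656175
toolstn x,y,z [[0.51, -0.71, 0.48], [-0.8, -0.6, -0.03], [0.31, -0.37, -0.88]]
[ 0.0013 -0.0028 -0.0749]
```

```bash
python3 -m creep '.001 -.003 -.02 0 .087;0 0 -.02 0 .087;0 0 -.02 0 .087;0 0 -.015 0 .087;0 0 0 0 .05;0 0 0 0 .028;0 0 0 0 .028;0 0 0 0 .028' 20;python3 -m creep '0 0 0 0 .028;0 0 0 0 .028;0 0 0 0 .028;0 0 0 0 .028';python3 st.py
```

```text
time_s: 40.1
tool_pos: [0.5031, 0.0346, 0.1378]
tool_rot: [-178.0, -29.0, 46.7]
force: [-1.1, 0.3, -0.1]
grip_width: 0.0549
grasp_force: 0.0
time_s: 40.6
tool_pos: [0.5027, 0.0346, 0.1371]
tool_rot: [-177.9, -28.9, 46.7]
force: [0.5, -1.0, -0.1]
grip_width: 0.0288
grasp_force: 0.0
q [-21.1  -7.4  30.8 126.  -28.6  49.2 -16. ]
grasp stn [-61.1  96.3 153.7] rot [-177.9  -28.9   46.7] F stn [-1.1 -0.3 -0.1] t 40.6 w 0.028786054873249964
toolstn x,y,z [[0.51, -0.71, 0.48], [-0.8, -0.59, -0.03], [0.31, -0.37, -0.87]]
```

```bash
cat >> st.py <<'E'
print("angle",np.degrees(np.arctan2(g[1],g[0])).round(2),"rad",np.hypot(g[0],g[1]).round(1),"Fy tool",(R[:,1]@o["force"]).round(1))
E
python3 -m creep '.0028 -.0028 0 0 .028;.0028 -.0028 0 0 .028;.0028 -.0028 0 0 .028;0 0 0 0 .028';python3 st.py|tail -1;python3 -m creep '.0015 -.0014 0 0 .028;.0015 -.0014 0 0 .028;.0015 -.0014 0 0 .028';python3 st.py|tail -1;python3 -m creep '.0015 -.0013 0 0 .028;.0015 -.0013 0 0 .028';python3 st.py|tail -1
```

```text
time_s: 41.1
tool_pos: [0.5101, 0.0267, 0.1365]
tool_rot: [-177.8, -28.9, 46.7]
force: [-3.7, 0.5, 1.2]
grip_width: 0.0278
grasp_force: 1.7
angle 127.86 rad 114.5 Fy tool -3.1
time_s: 41.48
tool_pos: [0.5139, 0.023, 0.1363]
tool_rot: [-177.7, -28.9, 46.7]
force: [-6.9, 0.6, 3.1]
grip_width: 0.0281
grasp_force: 3.1
angle 130.51 rad 115.0 Fy tool -5.6
time_s: 41.72
tool_pos: [0.519, 0.0189, 0.137]
tool_rot: [-178.0, -28.9, 46.7]
force: [-0.9, 1.4, -0.9]
grip_width: 0.0279
grasp_force: 0.5
angle 133.7 rad 115.2 Fy tool -1.6
```

```bash
for i in 1; do python3 -m creep '.0012 -.001 0 0 .028;0 0 0 0 .028'|sed -n '4p';python3 st.py|tail -1; done; python3 -m creep '.0012 -.001 0 0 .028;0 0 0 0 .028'|sed -n '4p';python3 st.py|tail -1;  python3 -m creep '.0012 -.001 0 0 .028;0 0 0 0 .028'|sed -n '4p';python3 st.py|tail -1
```

```text
force: [0.2, -0.6, -0.6]
angle 134.51 rad 115.3 Fy tool 0.6
force: [0.1, -0.3, -0.3]
angle 135.12 rad 115.3 Fy tool 0.3
force: [-1.5, 1.0, 1.7]
angle 135.63 rad 115.4 Fy tool -1.8
```

```bash
python3 -m creep '.0012 -.0009 0 0 .028;0 0 0 0 .028'|sed -n '4p';python3 st.py|tail -1; python3 -m creep '.0012 -.0009 0 0 .028;0 0 0 0 .028'|sed -n '4p';python3 st.py|tail -1;  python3 -m creep '.0012 -.0009 0 0 .028;0 0 0 0 .028'|sed -n '4p';python3 st.py|tail -1
```

```text
force: [-5.1, 1.1, 2.9]
angle 135.88 rad 115.3 Fy tool -4.6
force: [-7.8, 2.1, 4.6]
angle 136.09 rad 115.3 Fy tool -7.3
force: [-9.7, 3.3, 5.8]
angle 136.28 rad 115.2 Fy tool -9.6
```

```bash
python3 -m creep '.0024 -.0018 0 0 .028;0 0 0 0 .028'|sed -n '4p';python3 st.py|tail -1; python3 -m creep '-.004 .003 0 0 .028;-.004 .003 0 0 .028;0 0 0 0 .028'|sed -n '4p';python3 st.py|tail -1;  python3 -m creep '-.0024 .0018 0 0 .028;0 0 0 0 .028'|sed -n '4p';python3 st.py|tail -1;python3 -m creep '-.0024 .0018 0 0 .028;0 0 0 0 .028'|sed -n '4p';python3 st.py|tail -1
```

```text
force: [-14.9, 4.9, 8.5]
angle 136.71 rad 115.1 Fy tool -14.8
force: [-0.3, -0.2, 0.0]
angle 134.83 rad 115.5 Fy tool -0.1
force: [-0.5, 0.0, 0.6]
angle 133.1 rad 115.4 Fy tool -0.4
force: [-0.2, -0.6, -0.0]
angle 131.46 rad 115.3 Fy tool 0.3
```

```bash
for i in 1; do :; done; python3 -m creep '-.002 .002 0 0 .028;0 0 0 0 .028'|sed -n '4p';python3 st.py|tail -1; python3 -m creep '-.002 .002 0 0 .028;0 0 0 0 .028'|sed -n '4p';python3 st.py|tail -1;  python3 -m creep '-.002 .002 0 0 .028;0 0 0 0 .028'|sed -n '4p';python3 st.py|tail -1;python3 -m creep '-.002 .002 0 0 .028;0 0 0 0 .028'|sed -n '4p';python3 st.py|tail -1
```

```text
force: [0.3, -0.5, -0.2]
angle 130.12 rad 115.0 Fy tool 0.6
force: [4.4, -4.0, -2.9]
angle 129.53 rad 115.1 Fy tool 6.1
force: [8.8, -5.9, -6.8]
angle 129.1 rad 115.2 Fy tool 10.7
force: [14.4, -7.3, -10.6]
angle 128.7 rad 115.2 Fy tool 15.7
```

```bash
python3 -m creep '.004 -.004 0 0 .028;.004 -.004 0 0 .04;0 0 0 0 .05;0 0 0 0 .055;0 0 .03 0 .055;0 0 .04 0 .055;-.02 -.03 .04 0 .06;-.02 -.06 .02 0 .06';python3 -m creep '-.02 -.06 0 0 .06;0 -.06 0 0 .06;0 -.06 0 0 .06;0 -.06 0 0 .06;0 0 0 0 .06'
python3 - <<'E'
from h import *
im=cams.read_camera('scene');a=im[80:280,130:400,::-1];cv2.imwrite('pics/scene5.png',cv2.resize(a,(780,578),interpolation=cv2.INTER_CUBIC))
c='scene'
for n in("knob_mid","post_top","pin_tip","lever_axis"):
    print(n,[(np.round(d['xy']),round(float(d['p']),2)) for d in finder.tip_of(n,c)[:2]])
print("expect knob",proj(c,S(PS,(-150,-8,141))),"post",proj(c,S(PS,(-79,79,176))))
E
```

```text
time_s: 46.35
tool_pos: [0.4765, -0.0637, 0.2687]
tool_rot: [-178.1, -29.1, 47.1]
force: [0.9, -0.3, -0.2]
grip_width: 0.0592
grasp_force: 0.0
time_s: 46.98
tool_pos: [0.4559, -0.308, 0.2615]
tool_rot: [-177.6, -28.3, 46.2]
force: [-0.6, 0.9, 0.3]
grip_width: 0.0602
grasp_force: 0.0
knob_mid [(array([261., 207.]), 0.46)]
post_top [(array([219., 201.]), 0.79)]
pin_tip []
lever_axis [(array([273., 181.]), 0.69)]
expect knob [[263.72449942 209.14963058]] post [[224.23925017 201.55701388]]
```

View pics/scene5.png

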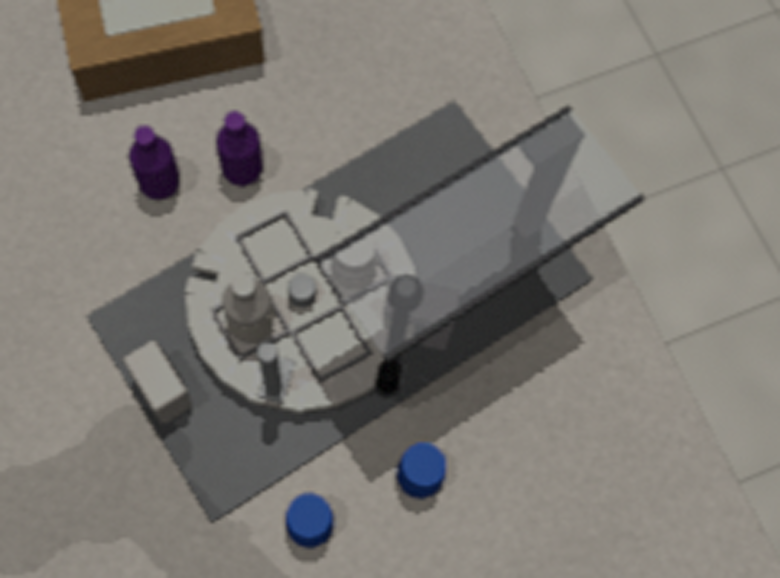

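```bash
python3 -c "
from cell import ticket
print(ticket.sign_off())"
```

```text
the job is handed in; nothing more can be done
None
```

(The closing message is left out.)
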